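# Get the inkstone out from behind the ink and colour containers

## Robot

A 7-joint arm with a two-finger parallel gripper is mounted at the origin on the work surface. World frame = base frame: x ahead of the robot, y to its left, z up, the work surface at z = 0. Lengths are in m, angles in rad, forces in N, time in s.
With the tool pointing down it reaches from about 0.425 to 0.925 m from the base axis. Payload 6.8 kg.
Tool frame: the origin (TCP) lies on the front face of the gripper's body, between the roots of the fingers; the fingertips stand 73 mm ahead of it and the grasp point (between the pads) lies 54 mm ahead of it (env.nose_length is the distance from the TCP to the fingertips, in m); z points along the fingers, y is the direction in which the jaws open and shut (so a half turn about z gives the same grasp; the last joint's range is limited). The gripper opens to 85 mm and grips with 20 to 120 N. Pads are 22 mm wide; open, the fingers measure 114 mm over their backs; the gripper's body (76 mm by 85 mm) begins 54 mm behind the grasp point. The pads swing forward as they close: fully open they stand 13 mm farther back than shut.
Start: joints at [-1.277, 0.477, 0.022, 1.555, -0.011, 1.109, -0.083], TCP at [0.264, 0.621, 0.304] pointing down, gripper open.
Joint ranges: [-2.96, 2.96], [-0.34, 2.1], [-1.41, 1.46], [0.24, 2.44], [-1.37, 4.51], [0.17, 1.92], [-2.96, 2.96]. Speed limits (rad/s): [2.39, 2.39, 3.14, 3.14, 3.14, 3.14, 3.14].

## Interface

Orientations are given as a unit quaternion [w, x, y, z].
In Python, from cell import env, kin, camera, calibration, job gives the robot as it stands. The module is installed in compiled form; this text tells all that it offers. Calls block until the motion is done:
- env.reach(position, orientation): joint-space move of the TCP to a pose.
- env.movel(position, velocity=0.15, rot=None, stop_force=None): straight line of the TCP; rot=None keeps the orientation; velocity is the mean speed in m/s. With stop_force (N) it stops when the force on the tool has changed by that much, and returns True; else False.
- env.goto_joints(angles): joint-space move.
- env.grip(opening, f_grip=None): finger opening in m; f_grip is the grip in N (None keeps the last); returns when the fingers have stopped.
- env.dwell(seconds).
- kin.inverse_kinematics(position, orientation): joint angles nearest the present ones, or None.
- env.get_state(): the state.
- camera(name): name is "side" or "top" or "wrist"; returns (picture, depth): 420x560x3 uint8, blue, green, red; 420x560 float32, m along the optical axis (not along the pixel's ray), 0 where there is no reading.
- calibration(name): a dict with "fx", "fy", "cx", "cy" (pixels), "rvec" (rotation vector, rad) and "tvec" (3), from world to camera coordinates, as OpenCV has them. Camera axes: x right, y down, z forward; pixel columns grow to the right and rows downward; lengths in m; the calibration is good to about 2 mm. A picture is of the moment at which its call begins: read the wrist's pose just before it. calibration takes no time and is no camera call; for the wrist camera it gives the pose at the moment of the call.
A pose or a line that the arm cannot do raises env.PlanningError and nothing moves.
- job.job_done(): hands the job in, once; it reports no verdict.
The state is a dict: "time": time; "qpos": joint angles; "joint_velocities": joint speeds; "joint_torque": joint torques, N m; "tcp_pos": TCP position; "orientation": TCP orientation; "force": force on the tool from outside, world axes, zero at the start; "torque": the same for the moment, N m; "opening": finger opening in m.
Only numpy, scipy, OpenCV 4.12 (cv2) and the standard library are available. Lean on these libraries where they do the work, as an engineer would, in place of code of your own. Each camera call takes 0.05 s, during which the arm holds its last target.

## Task

The inkstone lies at the back of the wooden desk organiser, shut in by the ink bottle, the pigment jar and the water dropper that stand in a row in front of it. Clear all three onto the enamel tray so that they stand there together, lay the inkstone flat in the recess of the rosewood stand with its length along the stand's length, then put each container back upright on the very spot in the organiser where it stood. Do not knock any container over, and leave the seal-paste tin and the stone seal in the side bay where they are.

Things in the scene. Friction and masses are not known exactly. Their poses are not given: they have to be found in the camera images.
- inkstone: Purplish-grey stone inkstone slab, 120 mm long (x), 58 wide (y), 30 high, 0.5 kg, with a raised rim round a sunken top. Origin: centre of its underside, z up. At the start it lies at the back (far side) of the organiser, its length parallel to the row of containers and 4 to 15 mm behind them, too close for a finger. It may lie on the stand either way round.
- ink_bottle: Black square ink bottle with paper labels, 52 x 52 mm, straight sides up to 86 mm, then a round grey screw cap 31 mm across from 91 to 111 mm (overall height 111), about 0.18 kg. Origin: centre of its underside, z up, x and y square to its sides. One of the three in the front row; the order in the row differs from start to start.
- pigment_jar: Round glass pigment jar filled to two thirds with sand-coloured pigment, 56 mm across and 68 mm high under a flat aluminium lid 57 mm across; overall height 90 mm, about 0.2 kg. Origin: centre of its underside, z up. One of the three in the front row.
- water_dropper: White porcelain water dropper shaped like a small vase with thin blue bands: round belly 55 mm across at 22 mm height, straight neck 25 mm across from 68 to 94 mm height, flared lip 34 mm across at the top, overall height 102 mm, about 0.17 kg. Origin: centre of its underside, z up. One of the three in the front row.
- organiser: Low light-wood desk tray, fixed, 174 mm deep (x, away from the robot) by 284 wide (y). Floor 6 mm, rim tops 18 mm above the table. Origin: centre of its underside. A low partition at y=-75 cuts off a side bay (seal-paste tin, stone seal). Containers stand at x=-48, near y=-33, 33, 99 mm; behind them the inkstone at x=21, y=33, with 30 mm free floor behind it. The spots are not marked.
- stand: Fixed dark-red rosewood inkstone stand on four low feet, 158 mm long (x) by 96 mm wide (y). Origin: centre of its underside, z up. The floor of its recess is 12 mm above the table, 142 x 80 mm, with a rim 5 mm high (rim top 17 mm). Left or right of the painting, the tray being on the other side.
- tray: Fixed white enamel tray with blue edge, 245 mm long (x) by 140 mm wide (y), walls 3 mm thick and 14 mm high, floor 3 mm above the table. Origin: centre of its underside, z up. Empty at the start. Its length and the stand's length run roughly away from the robot (world x).
- seal_tin: Small round white porcelain seal-paste tin, 51 mm across, 27 mm high, in the organiser's side bay. Origin: centre of its underside. Not to be moved.
- seal: Small tan stone seal lying in the organiser's side bay, 55 mm long (x), 22 x 22 mm in section. Origin: centre of its underside. Not to be moved.

How it is judged:
On the way, in this order (a step that is already met when the one before it is completed fails the run):
1. the ink bottle, pigment jar and water dropper all stand upright in the enamel tray, released and at rest (x of ink_bottle in the frame of tray between -0.115 and 0.115 m and y of ink_bottle in the frame of tray between -0.062 and 0.062 m and z of ink_bottle in the frame of tray between -0.003 and 0.01 m and angle between each of ink_bottle, pigment_jar, water_dropper's own z axis and vertical below 0.12 rad and linear speed of each of ink_bottle, pigment_jar, water_dropper below 0.02 m/s and angular speed of each of ink_bottle, pigment_jar, water_dropper below 0.2 rad/s and contact force between each of ink_bottle, pigment_jar, water_dropper and the fingers below 0.1 N and x of pigment_jar in the frame of tray between -0.115 and 0.115 m and y of pigment_jar in the frame of tray between -0.062 and 0.062 m and z of pigment_jar in the frame of tray between -0.003 and 0.01 m and x of water_dropper in the frame of tray between -0.115 and 0.115 m and y of water_dropper in the frame of tray between -0.062 and 0.062 m and z of water_dropper in the frame of tray between -0.003 and 0.01 m), for 0.2 s.
2. the inkstone lies flat in the stand's recess, lengthways, released and at rest (x of inkstone in the frame of stand between -0.014 and 0.014 m and y of inkstone in the frame of stand between -0.014 and 0.014 m and z of inkstone in the frame of stand between 0.008 and 0.0155 m and angle between the x axis of inkstone and the x axis of stand, either way round below 0.21 rad and angle between inkstone's own z axis and vertical below 0.06 rad and linear speed of inkstone below 0.02 m/s and angular speed of inkstone below 0.2 rad/s and contact force between inkstone and the fingers below 0.1 N), for 0.2 s.
At the end, for the whole second after the job is handed in: The inkstone lies flat in the stand's recess, centred within 14 mm along each axis, its length within 12 degrees of the stand's; each container stands upright (within 6 degrees) within 15 mm of where it was at the start; all are released and at rest (all of step 2 and distance of each of ink_bottle, pigment_jar, water_dropper from where it was at the start of the episode below 0.015 m and angle between each of ink_bottle, pigment_jar, water_dropper's own z axis and vertical below 0.1 rad and linear speed of each of ink_bottle, pigment_jar, water_dropper below 0.02 m/s and angular speed of each of ink_bottle, pigment_jar, water_dropper below 0.2 rad/s and contact force between each of ink_bottle, pigment_jar, water_dropper and the fingers below 0.1 N); the robot touches nothing.
It fails at once if a container is knocked over (tilted more than 0.7 rad) (angle between any of ink_bottle, pigment_jar, water_dropper's own z axis and vertical above 0.7 rad).
It fails at once if the seal-paste tin or the stone seal is moved more than 25 mm (distance of any of seal_tin, seal from where it was at the start of the episode above 0.025 m).
It also fails if it takes over 144 s, if anything falls off the work surface, if the arm or the gripper's body presses on something with over 40 N, if the wrist force passes 120 N, or if a joint passes its speed limit or range.

## Working session

There is one attempt and no reset: what is moved stays moved. The work goes in short steps, each a Python script; the robot and the scene stay as the last script left them, time stands still between calls to the robot, and variables do not carry over. Pictures are saved under pics/ and viewed, and the job is handed in when it is done.

```bash
ls; mkdir -p pics; python3 - <<'E'
from cell import env,kin,camera,calibration,job
import cv2
s=env.get_state(); print(s['time'],s['tcp_pos'],s['orientation'],s['opening'],env.nose_length)
for n in ('top','side'):
    im,d=camera(n); cv2.imwrite(f'pics/{n}0.png',im); c=calibration(n); print(n,c, d.min(),d.max())
E
```

```text
pics
0.0 [0.26380115 0.62083055 0.30292567] [-1.22277668e-04  1.99544351e-01  9.79888378e-01 -8.96479970e-04] 0.08549523115702672 0.0726
top {'fx': 396.48468212127904, 'fy': 396.48468212127904, 'cx': 272.99407698056166, 'cy': 208.28947316735457, 'rvec': array([ 2.18398598, -2.19191419,  0.10097752]), 'tvec': array([-0.01369395,  0.54754827,  0.92356403])} 0.0 1.821913
side {'fx': 412.77306604513467, 'fy': 412.77306604513467, 'cx': 281.59495829242064, 'cy': 215.7397411321864, 'rvec': array([ 2.19760168, -0.0400164 ,  0.00427722]), 'tvec': array([-0.54071013,  0.04929653,  1.0251425 ])} 0.0 2.9071922
```

View pics/top0.png

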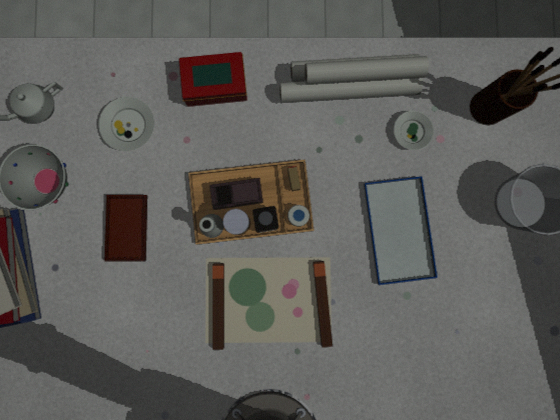

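View pics/side0.png

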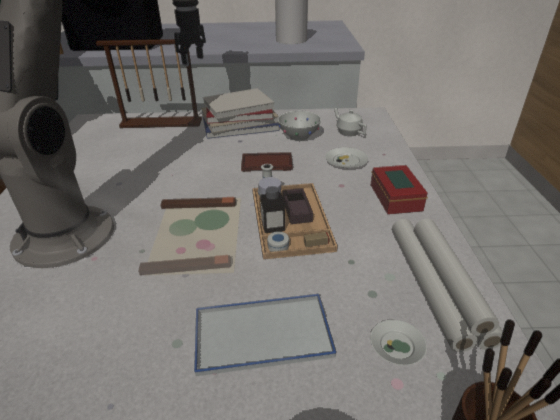

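```bash
cat > h.py <<'E'
from cell import env,kin,camera,calibration,job
import cv2, numpy as np
from scipy.spatial.transform import Rotation as R
def ray(c,u,v,z):
    Rm=cv2.Rodrigues(np.array(c['rvec']))[0]; t=np.array(c['tvec'])
    o=-Rm.T@t; d=Rm.T@np.array([(u-c['cx'])/c['fx'],(v-c['cy'])/c['fy'],1.])
    return o+d*(z-o[2])/d[2]
def proj(c,P):
    K=np.array([[c['fx'],0,c['cx']],[0,c['fy'],c['cy']],[0,0,1.]])
    return cv2.projectPoints(np.float64(P).reshape(-1,1,3),np.array(c['rvec']),np.array(c['tvec']),K,None)[0].reshape(-1,2)
def cloud(c,d):
    Rm=cv2.Rodrigues(np.array(c['rvec']))[0]; t=np.array(c['tvec'])
    v,u=np.mgrid[:d.shape[0],:d.shape[1]]
    P=np.dstack([(u-c['cx'])/c['fx']*d,(v-c['cy'])/c['fy']*d,d])
    W=(P-t)@Rm; W[d<=0]=np.nan
    return W
def down(yaw):  # tool pointing down, jaw axis (tool y) at angle: tool x axis at yaw
    x=np.array([np.cos(yaw),np.sin(yaw),0]); z=np.array([0,0,-1.]); y=np.cross(z,x)
    q=R.from_matrix(np.column_stack([x,y,z])).as_quat(); return [q[3],q[0],q[1],q[2]]
E
python3 - <<'E'
from h import *
c=calibration('top')
print(ray(c,280,210,0), -cv2.Rodrigues(c['rvec'])[0].T@c['tvec'])
for n,u,v,z in [('orgBL',186,173,.018),('orgBR',305,160,.018),('orgFR',312,230,.018),('orgFL',195,242,.018),('drop',207,223,.1),('jar',236,221,.09),('bot',265,218,.11),('tin',298,215,.027),
 ('trA',366,183,.014),('trB',421,177,.014),('trC',436,276,.014),('trD',379,283,.014),('sA',106,195,.017),('sB',147,195,.017),('sC',146,261,.017),('sD',104,260,.017),('ink',236,193,.036)]:
    print(n,ray(c,u,v,z).round(4))
print(R.from_quat(np.roll(env.get_state()['orientation'],-1)).as_matrix().round(3))
cw=calibration('wrist'); print(cw['fx'],-cv2.Rodrigues(cw['rvec'])[0].T@cw['tvec'],cv2.Rodrigues(cw['rvec'])[0].round(3))
E
```

```text
[ 0.54495582 -0.03304573  0.        ] [ 0.47344416 -0.00251591  0.96374864]
orgBL [0.6335 0.1929 0.018 ]
orgBR [ 0.6647 -0.0936  0.018 ]
orgFR [ 0.4955 -0.1086  0.018 ]
orgFL [0.4682 0.1695 0.018 ]
drop [0.5097 0.129  0.1   ]
jar [0.5143 0.0669 0.09  ]
bot [0.5196 0.0029 0.11  ]
tin [ 0.5309 -0.0748  0.027 ]
trA [ 0.6089 -0.2414  0.014 ]
trB [ 0.6233 -0.3759  0.014 ]
trC [ 0.3849 -0.4038  0.014 ]
trD [ 0.3692 -0.267   0.014 ]
sA [0.5809 0.3829 0.017 ]
sB [0.5807 0.2854 0.017 ]
sC [0.424  0.2846 0.017 ]
sD [0.4268 0.3832 0.017 ]
ink [0.5827 0.0714 0.036 ]
[[-0.92   0.391 -0.001]
 [ 0.391  0.92  -0.002]
 [-0.    -0.002 -1.   ]]
289.76312348692727 [0.20074319 0.64860082 0.37343938] [[ 0.391  0.92  -0.001]
 [ 0.886 -0.376  0.271]
 [ 0.249 -0.107 -0.963]]
```

```bash
python3 - <<'E'
from h import *
d2=np.deg2rad
for n,p,yw in [('stand',(.50,.30,.33),180),('org',(.55,.06,.33),96),('tray',(.50,-.30,.33),96)]:
    env.reach(p,down(d2(yw)))
    c=calibration('wrist'); im,dp=camera('wrist'); s=env.get_state()
    cv2.imwrite(f'pics/w_{n}.png',im); np.savez(f'w_{n}.npz',im=im,dp=dp,**{k:np.array(v) for k,v in c.items()})
    print(n,s['time'],s['tcp_pos'],np.array(s['qpos']).round(2))
E
```

```text
stand 1.6333 [0.49927081 0.30153216 0.3298664 ] [-0.71  0.3   0.07  1.76 -0.02  1.08  0.95]
org 2.65 [0.55000103 0.06238025 0.32984417] [-0.57  0.26  0.42  1.84 -0.12  1.06  0.01]
tray 4.0583 [ 0.50117237 -0.29811742  0.32978476] [-0.06  0.34  0.63  1.78 -0.23  1.09  0.76]
```

View pics/w_org.png

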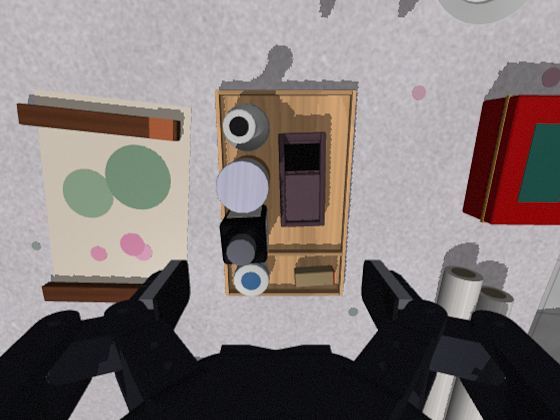

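View pics/w_stand.png

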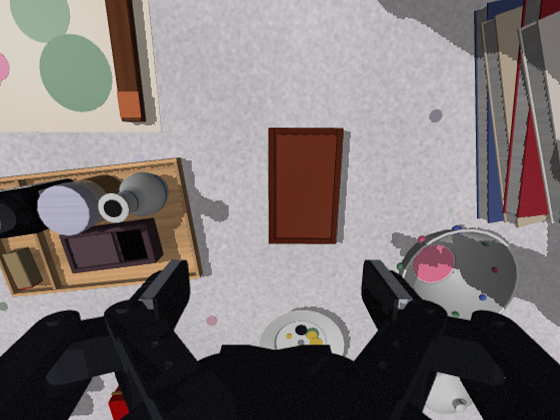

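View pics/w_tray.png

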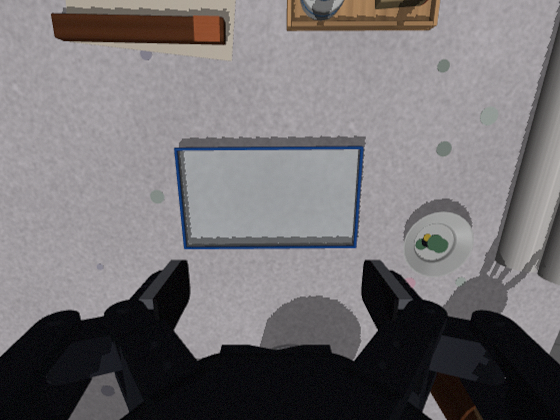

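```bash
python3 - <<'E'
from h import *
def ld(n):
    z=np.load(f'w_{n}.npz'); c={k:z[k] for k in('fx','fy','cx','cy','rvec','tvec')}; c={k:(float(v) if v.ndim==0 else v) for k,v in c.items()}
    return z['im'],z['dp'],c
im,dp,c=ld('org'); W=cloud(c,dp)
print('table z',np.nanmedian(W[300:340,210:230,2]))
def comp(W,zlo,zhi,px,size=None):
    m=((W[...,2]>zlo)&(W[...,2]<zhi)).astype(np.uint8)
    n,lab,st,ce=cv2.connectedComponentsWithStats(m)
    l=lab[px[1],px[0]]
    if l==0: return None
    P=W[lab==l]; (cx,cy),rad=cv2.minEnclosingCircle(np.float32(P[:,:2])); rc=cv2.minAreaRect(np.float32(P[:,:2]))
    return len(P),P.mean(0).round(4),(round(cx,4),round(cy,4)),round(rad*2,4),[np.round(x,4) for x in rc]
print('jar lid',comp(W,.091,.102,(243,186)))
print('bottle cap',comp(W,.11,.123,(240,250)))
print('bottle shoulder',comp(W,.088,.099,(262,225)))
print('dropper lip',comp(W,.103,.113,(228,127)),W[127,228],W[127,239])
print('ink',comp(W,.03,.042,(302,136)))
print('ray: lip',ray(c,239,127,.108),'jar',ray(c,243,186,.096),'cap',ray(c,240,250,.117),'ink',ray(c,302,179,.036),'tin',ray(c,251,281,.033))
for u,v in [(217,91),(356,91),(343,295),(229,295)]: print('org',ray(c,u,v,.018).round(4))
im,dp,c=ld('stand')
P=[ray(c,u,v,.017)[:2] for u,v in [(269,128),(343,128),(335,243),(269,243)]]; print('stand',np.round(P,4),np.mean(P,0))
h=cv2.cvtColor(im,cv2.COLOR_BGR2HSV)
m=((h[...,1]>120)&((h[...,0]<12)|(h[...,0]>170))).astype(np.uint8); m[:110]=0;m[260:]=0;m[:,:230]=0;m[:,380:]=0
ct=max(cv2.findContours(m,0,2)[0],key=cv2.contourArea)[:,0]
Q=np.float32([ray(c,u,v,.017)[:2] for u,v in ct]); print('stand rect',cv2.minAreaRect(Q))
im,dp,c=ld('tray')
P=[ray(c,u,v,.014)[:2] for u,v in [(176,149),(363,147),(356,247),(185,248)]]; print('tray',np.round(P,4),np.mean(P,0))
h=cv2.cvtColor(im,cv2.COLOR_BGR2HSV)
m=((h[...,1]>120)&(abs(h[...,0].astype(int)-110)<20)).astype(np.uint8);m[:120]=0;m[260:]=0;m[:,:150]=0;m[:,390:]=0
ct=np.argwhere(m)[:,::-1]
Q=np.float32([ray(c,u,v,.014)[:2] for u,v in ct]); print('tray rect',cv2.minAreaRect(Q))
E
```

```text
table z 0.0001994554686945266
jar lid (2177, array([0.5135, 0.0731, 0.0962]), (0.5134, 0.0721), 0.057, [array([0.5133, 0.0726]), array([0.0554, 0.0551]), np.float64(6.3005)])
bottle cap (658, array([0.5194, 0.0082, 0.1168]), (0.5192, 0.007), 0.0314, [array([0.5191, 0.0072]), array([0.0307, 0.0295]), np.float64(35.7956)])
bottle shoulder (1097, array([0.5205, 0.0147, 0.0931]), (0.5191, 0.0071), 0.0683, [array([0.5192, 0.0073]), array([0.0512, 0.0509]), np.float64(8.8532)])
dropper lip (868, array([0.507 , 0.1338, 0.1085]), (0.5068, 0.1337), 0.0316, [array([0.5069, 0.1336]), array([0.0311, 0.0305]), np.float64(6.3265)]) [0.49637573 0.13126895 0.10709274] [0.50707319 0.13242775 0.10789231]
ink (3089, array([0.5841, 0.0687, 0.0341]), (0.5825, 0.0765), 0.1305, [array([0.5829, 0.0764]), array([0.0581, 0.1196]), np.float64(8.0176)])
ray: lip [0.50708621 0.13242717 0.108     ] jar [0.51439059 0.0730633  0.096     ] cap [0.51858102 0.00880353 0.117     ] ink [0.58223562 0.07871148 0.036     ] tin [ 0.53048971 -0.07252895  0.033     ]
org [0.4662 0.1721 0.018 ]
org [0.6355 0.1907 0.018 ]
org [ 0.668 -0.089  0.018]
org [ 0.4995 -0.1074  0.018 ]
stand [[0.4252 0.2943]
 [0.4251 0.3882]
 [0.581  0.387 ]
 [0.5812 0.2937]] [0.50313216 0.34080359]
stand rect ((0.503049373626709, 0.34079888463020325), (0.0938330888748169, 0.156068816781044), 89.8469467163086)
tray [[ 0.3675 -0.2633]
 [ 0.6091 -0.2347]
 [ 0.6255 -0.3732]
 [ 0.3824 -0.401 ]] [ 0.49612277 -0.31805539]
tray rect ((0.4948791265487671, -0.31769657135009766), (0.24609988927841187, 0.1415024995803833), 6.58755350112915)
```

```bash
python3 - <<'E'
from h import *
env.dwell(0.3)
print(env.get_state()['tcp_pos'])
im,dp=camera('top'); c=calibration('top'); np.save('top_dp.npy',dp)
W=cloud(c,dp)
h=cv2.cvtColor(im,cv2.COLOR_BGR2HSV)
m=((h[...,1]>100)&((h[...,0]<12)|(h[...,0]>165))).astype(np.uint8); m[:185]=0;m[270:]=0;m[:,:95]=0;m[:,155:]=0
ct=max(cv2.findContours(m,0,2)[0],key=cv2.contourArea)[:,0]
print('stand',cv2.minAreaRect(np.float32([ray(c,u,v,.017)[:2] for u,v in ct])))
c2=calibration('wrist');im2,dp2=camera('wrist')
h=cv2.cvtColor(im2,cv2.COLOR_BGR2HSV)
m=((h[...,1]>120)&(abs(h[...,0].astype(int)-110)<20)).astype(np.uint8);m[:120]=0;m[260:]=0;m[:,:150]=0;m[:,390:]=0
print('tray settled wrist',cv2.minAreaRect(np.float32([ray(c2,u,v,.014)[:2] for v,u in np.argwhere(m)])))
h=cv2.cvtColor(im,cv2.COLOR_BGR2HSV)
m=((h[...,1]>110)&(abs(h[...,0].astype(int)-110)<20)).astype(np.uint8);m[:165]=0;m[290:]=0;m[:,:355]=0;m[:,445:]=0
print('tray top',m.sum(),cv2.minAreaRect(np.float32([ray(c,u,v,.014)[:2] for v,u in np.argwhere(m)])))
cs=calibration('side');ims,dps=camera('side'); Ws=cloud(cs,dps)
cv2.imwrite('pics/side1.png',ims)
for u,v,n in[(267,167,'drop')]: print(n,Ws[v,u])
h=cv2.cvtColor(ims,cv2.COLOR_BGR2HSV)
m=((h[...,1]>90)&((h[...,0]<12)|(h[...,0]>165))).astype(np.uint8); m[:145]=0;m[175:]=0;m[:,:235]=0;m[:,300:]=0
ct=max(cv2.findContours(m,0,2)[0],key=cv2.contourArea)[:,0]
print('stand side',cv2.minAreaRect(np.float32([ray(cs,u,v,.015)[:2] for u,v in ct])))
E
```

```text
[ 0.5002857  -0.29947361  0.32998057]
stand ((0.5037314891815186, 0.3346407413482666), (0.09582598507404327, 0.1543298363685608), 89.72161102294922)
tray settled wrist ((0.49487441778182983, -0.3177059292793274), (0.24610726535320282, 0.14151379466056824), 6.589716911315918)
tray top 527 ((0.49865299463272095, -0.34629467129707336), (0.24592925608158112, 0.19343847036361694), 6.5834269523620605)
drop [ 0.5153671  -0.31705829  0.35606845]
stand side ((0.5662493109703064, 0.32331907749176025), (0.05201488360762596, 0.021660160273313522), 88.09650421142578)
```

```bash
cat >> h.py <<'E'
import json,os
OY=np.deg2rad(96.4); TY=np.deg2rad(6.6)
OBJ={'dropper':(.508,.131,.141),'jar':(.5137,.070,.134),'bottle':(.519,.005,.128)}
TC=np.array([.4955,-.319]); T=np.deg2rad(6.6)
SLOT={k:TC+x*np.array([np.cos(T),np.sin(T)]) for k,x in (('bottle',.08),('jar',0.),('dropper',-.08))}
def fz(): return np.round(env.get_state()['force'],2)
def pick(x,y,z,yaw,opening=.085,f=45,zc=.30):
    env.grip(opening); env.reach((x,y,zc),down(yaw)); env.dwell(.15)
    env.movel((x,y,z+.03),velocity=.25)
    hit=env.movel((x,y,z),velocity=.08,stop_force=8)
    env.dwell(.1); print('pre',hit,np.round(env.get_state()['tcp_pos'],4),fz())
    env.grip(0.0,f); s=env.get_state(); print('grip',round(s['opening'],4),np.round(s['tcp_pos'],4),fz())
    env.movel((x,y,zc),velocity=.2); print('lifted',round(env.get_state()['opening'],4),fz())
def place(x,y,z,yaw,opening,zc=.30):
    env.reach((x,y,zc),down(yaw)); env.dwell(.2)
    env.movel((x,y,z+.012),velocity=.2); env.dwell(.1)
    hit=env.movel((x,y,z-.002),velocity=.025,stop_force=3)
    s=env.get_state(); print('place',hit,np.round(s['tcp_pos'],4),fz())
    env.grip(opening); env.dwell(.2); env.movel((x,y,zc),velocity=.2)
    print('t',env.get_state()['time'])
def look(n,cam='wrist'):
    c=calibration(cam); im,dp=camera(cam); cv2.imwrite(f'pics/{n}.png',im); return im,dp,c
E
python3 - <<'E'
from h import *
x,y,z=OBJ['dropper']
q=kin.inverse_kinematics((*SLOT['bottle'],.15),down(TY)); print(SLOT,q)
pick(x,y,z,OY,.075,40)
look('a1')
look('a1s','side')
E
```

```text
{'bottle': array([ 0.57496982, -0.30980503]), 'jar': array([ 0.4955, -0.319 ]), 'dropper': array([ 0.41603018, -0.32819497])} [-0.14566551  0.77083231  0.81686671  1.767544   -0.69412723  0.91732908
 -0.48046584]
pre False [0.5083 0.131  0.1413] [ 1.35  0.07 -0.37]
grip 0.0279 [0.5076 0.1309 0.1414] [-2.81 -0.28  6.55]
lifted 0.0281 [ 0.49  0.19 -2.66]
```

View pics/a1.png

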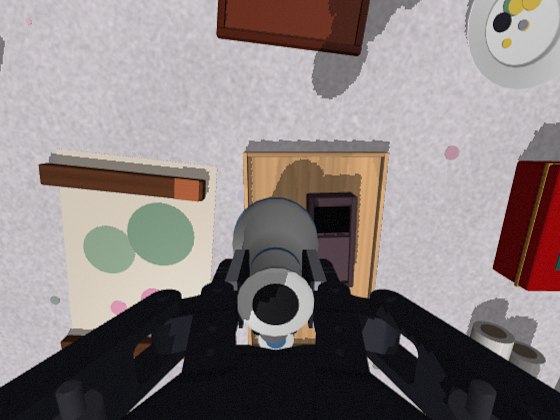

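View pics/a1s.png

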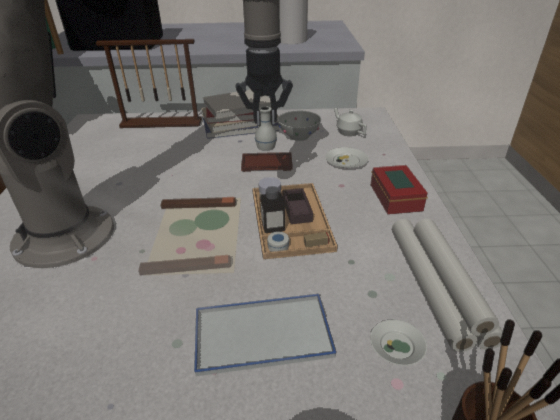

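```bash
python3 - <<'E'
from h import *
x,y,z=OBJ['dropper']; place(*SLOT['dropper'],z-.003,TY,.07)
x,y,z=OBJ['jar']; pick(x,y,z,OY)
look('a2')
E
```

```text
place True [ 0.4161 -0.328   0.1382] [-0.16  1.31  4.4 ]
t 14.3833
pre False [0.5139 0.0699 0.1342] [-0.56 -0.06 -0.07]
grip 0.0559 [0.5139 0.07   0.1345] [-0.89  0.19  5.19]
lifted 0.0558 [ 0.29 -0.57 -2.73]
```

View pics/a2.png

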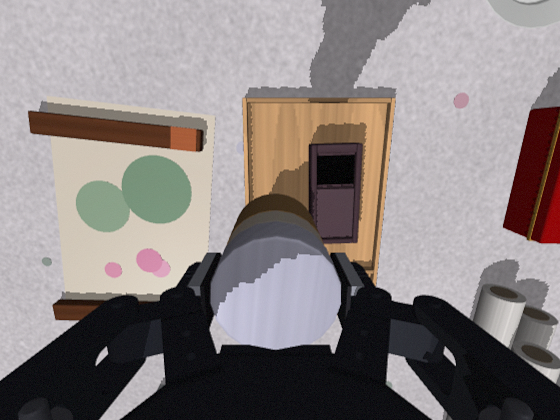

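The jar is held level, its lid centred near (277,285).

```bash
python3 - <<'E'
from h import *
x,y,z=OBJ['jar']; place(*SLOT['jar'],z-.003,TY,.085)
x,y,z=OBJ['bottle']; pick(x,y,z,OY)
place(*SLOT['bottle'],z-.003,TY,.085)
env.reach((.50,-.26,.34),down(np.deg2rad(96))); env.dwell(.3)
im,dp,c=look('a3'); look('a3s','side')
W=cloud(c,dp); np.save('a3W.npy',W)
E
```

```text
place True [ 0.4956 -0.319   0.1316] [-1.14  1.79  6.96]
t 23.8583
pre False [0.5192 0.0049 0.1282] [1.06 0.79 0.32]
grip 0.052 [0.5192 0.005  0.1285] [-1.77 -0.37  5.54]
lifted 0.052 [-0.7   0.91 -1.35]
place True [ 0.5751 -0.3097  0.1256] [-1.07  0.81  5.54]
t 32.8333
```

View pics/a3.png

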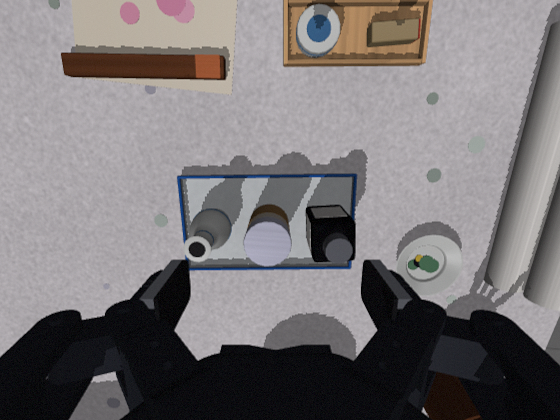

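View pics/a3s.png

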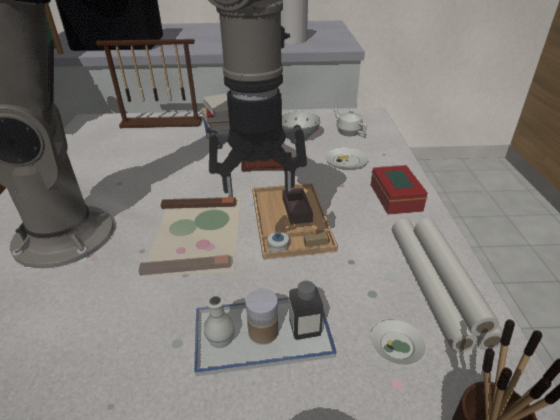

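```bash
python3 - <<'E'
from h import *
W=np.load('a3W.npy')
def comp(W,zlo,zhi,px):
    m=((W[...,2]>zlo)&(W[...,2]<zhi)).astype(np.uint8)
    n,lab,st,ce=cv2.connectedComponentsWithStats(m); l=lab[px[1],px[0]]
    P=W[lab==l]; return len(P),np.round(cv2.minAreaRect(np.float32(P[:,:2]))[0],4),np.nanmax(P[:,2])
print('jar',comp(W,.088,.1,(267,245)),'cap',comp(W,.108,.118,(338,247)),'lip',comp(W,.1,.11,(188,250)),SLOT)
for yw,p in [(180,(.50,.32,.33)),(0,(.50,.32,.33))]:
    env.reach(p,down(np.deg2rad(yw))); env.dwell(.3)
    im,dp,c=look(f'st{yw}'); h=cv2.cvtColor(im,cv2.COLOR_BGR2HSV)
    u0,v0=proj(c,[.503,.337,.017])[0].astype(int); 
    m=((h[...,1]>120)&((h[...,0]<12)|(h[...,0]>170))).astype(np.uint8); k=np.zeros_like(m); k[max(v0-85,0):v0+85,max(u0-60,0):u0+60]=1; m*=k
    ct=max(cv2.findContours(m,0,2)[0],key=cv2.contourArea)[:,0]
    print(yw,(u0,v0),cv2.minAreaRect(np.float32([ray(c,u,v,.017)[:2] for u,v in ct])))
im,dp,c=look('st_top','top'); h=cv2.cvtColor(im,cv2.COLOR_BGR2HSV)
env.reach((.56,.08,.33),down(OY)); env.dwell(.3)
im,dp,c=look('ink'); W=cloud(c,dp)
z=W[...,2]; m=((z>.028)&(z<.042)).astype(np.uint8); n,lab,st,ce=cv2.connectedComponentsWithStats(m)
for i in range(1,n):
    if 1500<st[i,4]<6000: print('ink?',ce[i],cv2.minAreaRect(np.float32(W[lab==i][:,:2])))
ms,ds,cs=look('ink_top','top'); W=cloud(cs,ds); z=W[...,2]; m=((z>.026)&(z<.044)).astype(np.uint8); n,lab,st,ce=cv2.connectedComponentsWithStats(m)
for i in range(1,n):
    if 400<st[i,4]<6000: print('inktop?',ce[i],cv2.minAreaRect(np.float32(W[lab==i][:,:2])))
print(env.get_state()['time'])
E
```

```text
jar (1732, array([ 0.4967, -0.316 ]), np.float64(0.09571523804845049)) cap (602, array([ 0.575 , -0.3075]), np.float64(0.11630961527261006)) lip (566, array([ 0.4175, -0.3263]), np.float64(0.10766085558348418)) {'bottle': array([ 0.57496982, -0.30980503]), 'jar': array([ 0.4955, -0.319 ]), 'dropper': array([ 0.41603018, -0.32819497])}
180 (np.int64(287), np.int64(187)) ((0.5029250979423523, 0.3403664827346802), (0.09468045085668564, 0.15587683022022247), 89.8086166381836)
0 (np.int64(287), np.int64(187)) ((0.503201425075531, 0.340438574552536), (0.09484607726335526, 0.154755637049675), 89.81201934814453)
ink? [292.43297147 192.35243625] ((0.5829595327377319, 0.07633490860462189), (0.05815327167510986, 0.11996754258871078), 8.008198738098145)
inktop? [348.47705545  93.64627151] ((0.8239320516586304, -0.2029438316822052), (0.34320613741874695, 0.035203758627176285), 89.98595428466797)
inktop? [ 26.99619289 175.89847716] ((0.6199813485145569, 0.5428880453109741), (0.11190792918205261, 0.1298864483833313), 77.23780059814453)
inktop? [547.2295082  198.99297424] ((0.5656022429466248, -0.6521957516670227), (0.13326357305049896, 0.07317953556776047), 8.371315002441406)
inktop? [246.44933921 192.56387665] ((0.5858572125434875, 0.05254233628511429), (0.05822958052158356, 0.07801935076713562), 8.163702964782715)
38.8333
```

View pics/ink.png

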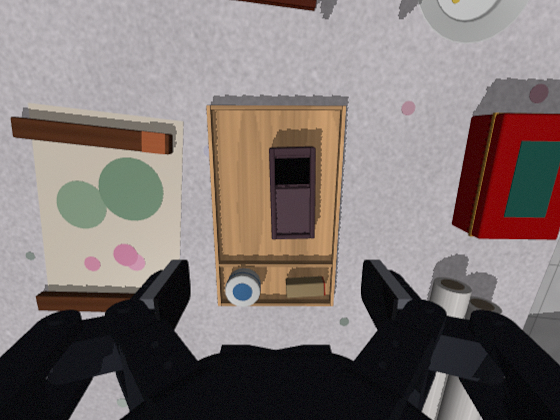

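View pics/st0.png

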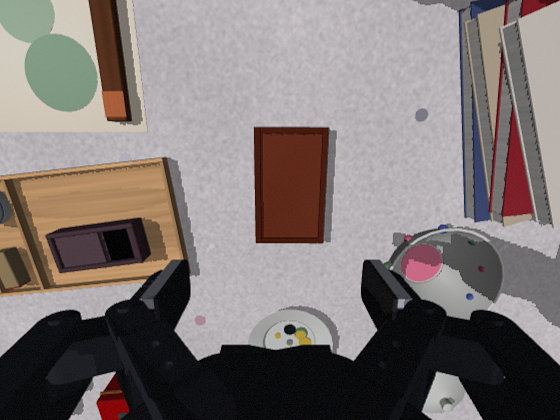

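```bash
python3 - <<'E'
from h import *
pick(.583,.0735,.0876,np.deg2rad(98),.072,80,.25)
s=env.get_state(); print(s['time'])
env.reach((.505,.339,.25),down(np.deg2rad(180))); env.dwell(.2)
print(R.from_quat(np.roll(env.get_state()['orientation'],-1)).as_matrix().round(3)[:,0])
look('b1'); look('b1s','side')
E
```

```text
pre False [0.5832 0.0734 0.0878] [-0.72 -0.38 -1.08]
grip 0.0563 [0.5832 0.0734 0.0884] [-2.14  0.32  6.66]
lifted 0.0562 [-0.34  0.73 -6.4 ]
42.25
[-1.     0.004 -0.   ]
```

View pics/b1.png

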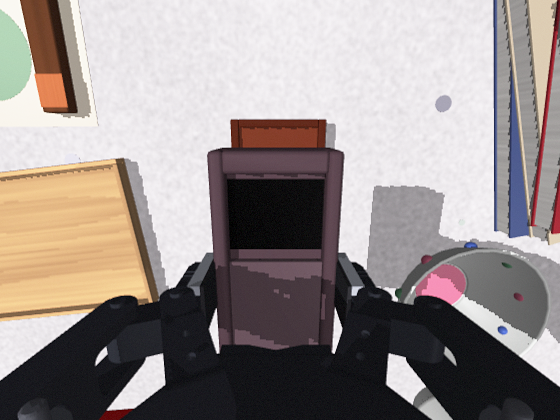

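View pics/b1s.png

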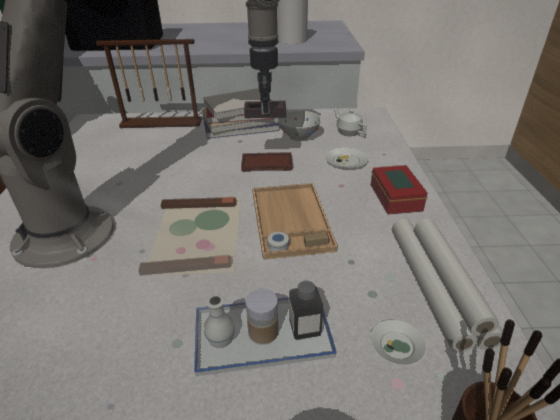

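```bash
python3 - <<'E'
from h import *
c=calibration('wrist'); env.dwell(0.05); print(env.get_state()['tcp_pos'])
for u in (231,326,278.5): print('stand',ray(c,u,121,.017))
for u,v in ((208,152),(343,152),(275.5,152)): print('ink',ray(c,u,v,.25-.0876-.006+.036+.006))
print(proj(c,[[.505,.339,.17]]))
E
```

```text
[0.50537748 0.33829792 0.2499921 ]
stand [0.42590069 0.29478557 0.017     ]
stand [0.42611238 0.38956399 0.017     ]
stand [0.42600654 0.34217686 0.017     ]
ink [0.44468134 0.31121842 0.1984    ]
ink [0.44480417 0.36691331 0.1984    ]
ink [0.44474276 0.33906766 0.1984    ]
[[275.57451768 257.90198014]]
```

```bash
python3 - <<'E'
from h import *
place(.504,.3405,.0945,np.deg2rad(180),.078,.25)
env.reach((.50,.32,.33),down(np.deg2rad(180))); env.dwell(.3)
im,dp,c=look('b2'); look('b2s','side')
W=cloud(c,dp); z=W[...,2]; m=((z>.034)&(z<.048)).astype(np.uint8); n,lab,st,ce=cv2.connectedComponentsWithStats(m)
for i in range(1,n):
    if 1500<st[i,4]<6000: P=W[lab==i];print('ink?',ce[i],cv2.minAreaRect(np.float32(P[:,:2])),np.nanmedian(P[:,2]),np.nanmax(P[:,2]))
h=cv2.cvtColor(im,cv2.COLOR_BGR2HSV); u0,v0=proj(c,[.503,.34,.017])[0].astype(int)
m=((h[...,1]>120)&((h[...,0]<12)|(h[...,0]>170))).astype(np.uint8); k=np.zeros_like(m); k[max(v0-85,0):v0+85,max(u0-60,0):u0+60]=1; m*=k
print('stand',cv2.minAreaRect(np.float32([ray(c,u,v,.017)[:2] for v,u in np.argwhere(m)])))
E
```

```text
place True [0.5039 0.3406 0.0944] [-0.15  0.86  5.03]
t 47.0667
ink? [292.16380768 189.49915439] ((0.5018790364265442, 0.3415607810020447), (0.11880621314048767, 0.05791793018579483), 0.18945421278476715) 0.038576916106352964 0.04463838991149247
stand ((0.5027220845222473, 0.3402818739414215), (0.09455179423093796, 0.15550178289413452), 89.84012603759766)
```

View pics/b2.png

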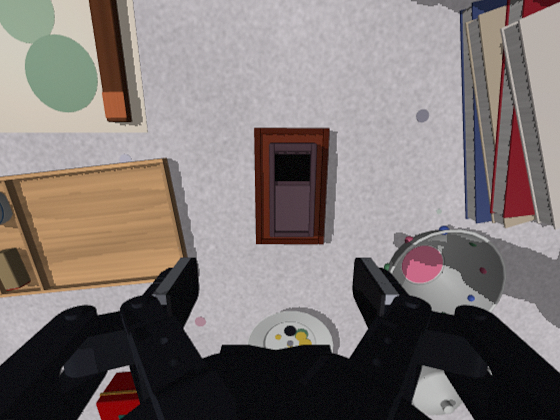

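```bash
cat > back.py <<'E'
from h import *
def back(n,f=45):
    x,y,z=OBJ[n]
    env.reach((x,y,.30),down(OY))
    pick(*SLOT[n],z-.003,TY,.07 if n=='dropper' else .085,f)
    print('toolx',R.from_quat(np.roll(env.get_state()['orientation'],-1)).as_matrix().round(2)[:,0])
    place(x,y,z,OY,.07 if n=='dropper' else .085)
    print('toolx',R.from_quat(np.roll(env.get_state()['orientation'],-1)).as_matrix().round(2)[:,0])
E
python3 - <<'E'
from back import *
env.movel((.50,.32,.36)); back('dropper',40)
env.reach((.55,.06,.36),down(OY)); env.dwell(.2); look('c1')
E
```

```text
pre False [ 0.4161 -0.3284  0.1382] [ 0.54 -1.06  0.51]
grip 0.0284 [ 0.4162 -0.3281  0.1385] [-1.25  1.45  4.94]
lifted 0.0279 [-0.58 -0.17 -2.36]
toolx [ 0.99  0.12 -0.  ]
place True [0.5079 0.1311 0.1412] [-1.37 -1.13  4.56]
t 59.025
toolx [-0.11  0.99 -0.  ]
```

View pics/c1.png

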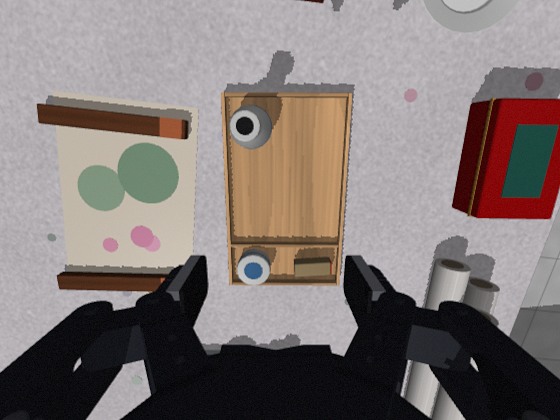

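The dropper stands upright in its spot, lip at about (245,126). Jar and bottle next.

```bash
python3 - <<'E'
from back import *
back('jar'); back('bottle')
env.reach((.55,.06,.33),down(OY)); env.dwell(.4)
im,dp,c=look('d1'); W=cloud(c,dp)
def comp(W,zlo,zhi,px):
    m=((W[...,2]>zlo)&(W[...,2]<zhi)).astype(np.uint8)
    n,lab,st,ce=cv2.connectedComponentsWithStats(m); l=lab[px[1],px[0]]
    P=W[lab==l]; return len(P),np.round(cv2.minAreaRect(np.float32(P[:,:2]))[0],4)
for n,zl,zh,p,ref in [('jar',.091,.102,(.5133,.0726,.096),(.5133,.0726)),('bottle',.11,.123,(.519,.0073,.117),(.5191,.0072)),('dropper',.103,.113,(.496,.1336,.108),(.5069,.1336))]:
    u,v=proj(c,p)[0].astype(int); r=comp(W,zl,zh,(u,v)); print(n,r,(r[1]-ref)*1000)
look('d1t','top'); look('d1s','side'); print(env.get_state()['time'])
E
```

```text
pre False [ 0.4956 -0.3192  0.1312] [-0.6  -0.57 -0.34]
grip 0.0561 [ 0.4957 -0.3191  0.1316] [-0.44  1.63  6.13]
lifted 0.0559 [ 0.05  0.21 -3.14]
toolx [ 0.99  0.12 -0.  ]
place True [0.5137 0.0701 0.1345] [-0.16  0.23  6.78]
t 69.5
toolx [-0.11  0.99 -0.  ]
pre False [ 0.5751 -0.3101  0.1253] [ 0.02 -0.38  0.22]
grip 0.0515 [ 0.5752 -0.3099  0.1255] [-0.57  1.22  4.9 ]
lifted 0.0519 [-0.17  0.4  -0.8 ]
toolx [ 0.99  0.12 -0.  ]
place True [0.5188 0.0052 0.1283] [-2.37  0.53  4.82]
t 78.8333
toolx [-0.11  0.99  0.  ]
jar (2192, array([0.5127, 0.0725])) [-0.6 -0.1]
bottle (662, array([0.5192, 0.007 ])) [ 0.1 -0.2]
dropper (876, array([0.5073, 0.1337])) [0.4 0.1]
79.7667
```

View pics/d1.png

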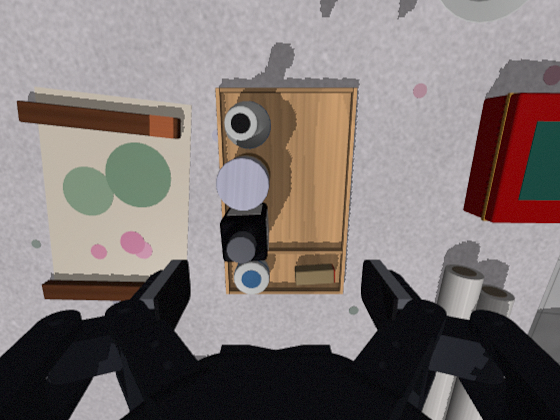

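View pics/d1s.png

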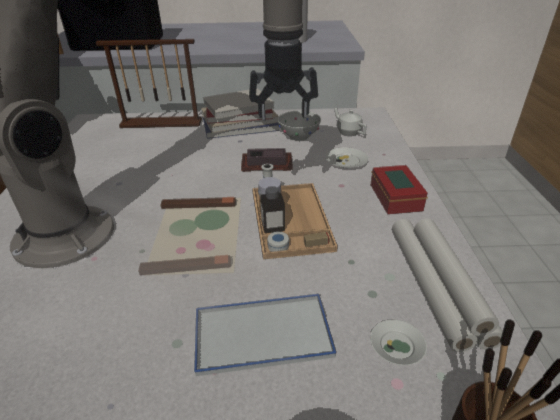

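All three stand on their old spots, within 1 mm, with the dropper at (240,124), the jar at (243,184) and the bottle at (240,245). The tin and the seal look unmoved, and the inkstone is on the stand.

```bash
python3 - <<'E'
from h import *
print(job.job_done(), env.get_state()['time'])
E
```

```text
the job is handed in; nothing more can be done
the job is handed in; nothing more can be done
```

I moved the dropper, jar and bottle onto the tray one by one and laid the inkstone in the stand's recess. Then I put the three containers back in the organiser and handed the job in at about 80 s of the 144 s allowed; no verdict was reported.

What the last checks showed:
- **Containers:** the wrist camera put all three within 1 mm of where they stood at the start. They looked upright in the pictures, and the gripper was well clear of everything.
- **Inkstone:** measured right after placing, it was about 1 mm off the stand's centre on each axis and about 0.3° off in direction. Its height was consistent with lying flat in the recess. The final side view still shows it there.
- **Tin and seal:** they looked unmoved in the before and after pictures; I did not measure them.

Disagreements:
- **Cameras:** the wrist and top cameras differed by 3 to 6 mm in world y, for example 0.340 against 0.335 m for the stand. For the containers I used values between the two. For the stand I settled on about the wrist value, checked against the inkstone held in the gripper, and confirmed the inkstone against the stand in a single wrist picture.
- **Half-turn view of the stand:** I meant to check the wrist camera by viewing the stand again with the gripper turned half way round. The second picture came out in the same orientation as the first, so that check told me nothing.

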